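# Set up the slant-front bench desk

### The arm

A 6-joint arm with a two-finger parallel gripper is mounted at the origin on a cart in front of the work surface, level with it; the furniture and walls round the work are solid. World frame = base frame: x ahead of the robot, y to its left, z up, the work surface at z = 0. Lengths are in m, angles in rad, forces in N, time in s.
With the tool pointing down it reaches from about 0.3 to 0.825 m from the base axis. Payload 5.4 kg.
Tool frame: the origin (TCP) lies at the very end of the fingers, on their centre line; the grasp point (between the pads) lies behind it (bot.hold_point_z is the z of the grasp point in the tool frame, in m); z points along the fingers, y is the line along which they close (so a half turn about z gives the same grasp; the last joint's range is limited). The gripper opens to 92 mm and grips with 3 to 60 N. Pads are 20 mm wide; open, the fingers measure 128 mm over their backs; the gripper's body (75 mm by 189 mm) begins 69 mm behind the grasp point.
Start: joints at [0.975, 0.158, 1.597, -0, 1.386, -0.21], TCP at [0.216, 0.533, 0.215] pointing down, gripper open.
Joint ranges: [-2.91, 2.91], [-0.94, 2.29], [0.18, 2.7], [-1.29, 4.43], [0.17, 2.64], [-3, 3]. Speed limits (rad/s): [2.57, 2.57, 3.14, 3.14, 3.14, 3.14].

### API

Orientations are given as a unit quaternion [x, y, z, w].
In Python, from workcell import telemetry, optics, close_job, bot gives the robot as it stands. The module is installed in compiled form; this text tells all that it offers.
- The arm moves only by the tool send_rows, never from a script. Its argument "steps" is a list of rows, each a list of 2 entries, a list of its own where there are three numbers: the shift along the tool's x, y, z in m, then the turn, a rotation vector about the tool's x, y, z in degrees. In form: [[[x, y, z], [ax, ay, az]], ...]. A call has 1 to 8 rows; each row shifts and turns the commanded pose from where the row before left it, along the tool's axes as they then stand; what a row does not reach is not made up. A row lasts 1/10 s, in which the tool goes at most 50 mm and 8.59 degrees, less where a joint would pass 70% of its speed; a pose out of reach is approached as far as the arm can. A call is refused whole if a number of a shift passes 0.05 or a number of a turn 8.59, either way. A call with a gripper value outside its range is refused whole. "hand" is the opening, from 0 (shut) to 1 (fully open), set as the call begins (left out, the last holds). The fingers move at their own pace and stop on an object; "newtons" is the grip in N (left out, the last holds). Time passes only in rows, so rows that do not move let the fingers close. It gives the time, the measured TCP pose, the force, the opening and the grip force at its end, in the units of the state.
- telemetry.state(): the state, without advancing time (a new reading comes with each control period).
- optics.grab_frame(name): name is "scene" or "top" or "wrist"; returns a dict with "image" (400x640x3 uint8, red, green, blue), "fx", "fy", "cx", "cy" (pixels), "k1" (the pictures are not rectified: a ray, as slopes to the right and down, at radius r is drawn at 1 + k1 r^2 times it, then the intrinsics apply), "extrinsics" (4x4, takes a point from camera to world coordinates); the wrist camera has in their place "hand_eye" (4x4, takes a point from camera to tool coordinates, whose origin is the TCP and whose axes are the flange's). Camera axes: x right, y down, z forward; pixel columns grow to the right and rows downward; lengths in m; the calibration is good to about 2 mm. A picture is of the moment at which its call begins: read the wrist's pose just before it. There is no depth.
- close_job(): hands the job in; it is judged then, once.
The state is a dict: "time": time; "joint_positions": joint angles; "qvel": joint speeds; "effort": joint torques, N m; "tcp_pos": TCP position; "eef_rot": TCP orientation; "wrist_force": force on the tool from outside, world axes, zero at the start; "torque": the same for the moment, N m; "width": opening from 0.0 (shut) to 1.0 (fully open); "finger_force": force on a finger pad.
Only numpy, scipy, OpenCV 4.12 (cv2) and the standard library are available. Lean on these libraries where they do the work, as an engineer would, in place of code of your own. Each camera call takes 0.05 s, during which the arm holds its last target. There are 200 camera calls.

### The job

Get the small grey slant-front desk ready for writing: first pull both slide-out wooden supports fully out by their tongues while the flap is still closed, then swing the flap open by the steel pull on its edge and lower it gently (do not drop it) until it lies level on the two supports, and let go. Leave the little drawer between the supports shut, and do not disturb the bearing on the desk or the tape measure and pliers beside it.

Things in the scene. Friction and masses are not known exactly. Their poses are not given: they have to be found in the camera images.
- desk: Small grey slant-front desk, fixed: 260 mm wide (y), 165 deep, 168 high to its roof. Origin on the table under the middle of the flap's hinge line; front looks along its own -x, to the robot; left is +y. Its lower front (0 to 68 mm high) is upright at x = 0; above it the closed flap leans back 30 degrees. The roof begins 51 mm behind the hinge line.
- hinge (a point): Middle of the flap's horizontal hinge line, which runs along the desk's y, 80 mm above the table.
- support_left_grip (a point): Grasp point on the left slide-out support (desk y = +100 mm), about 40 mm above the table: a pale wooden tongue 20 mm wide (desk y), 20 high, sticking out 75 mm from the desk when in; the point is 17 mm from its end, mid-width, mid-height. Pinch from above across the width, pull along desk -x. The bar behind it (top 67.5 mm above the table) carries the flap.
- support_right_grip (a point): The same point on the right support (desk y = -100 mm).
- support_left (a joint): Slide of the left support in m: 0 = in, 0.07 = fully out (end stop); friction about 2 N, stays where it is left. May start up to 0.015 out.
- support_right (a joint): The same for the right support.
- flap_pull (a point): Centre of the steel barrel pull (24 mm long along desk y, 18 in diameter, on a 10 mm stem) 32 mm beyond the middle of the flap's free edge: 147 mm from the hinge line along the flap, 6 mm toward its outer face. Pinched from above on its flat ends (across desk y) it turns between the fingers as the flap swings. 210 mm above the table when closed (42 above the roof), 74 when level.
- flap (a joint): Angle of the drop-front flap, a pale wooden board 240 x 115 x 12 mm, 0.3 kg, in rad: 0 = closed, leaning back 30 degrees, held by its weight; 0.52 = upright; 2.09 = level, lying on the support bars; 2.29 = sagging at its stop without supports. Past upright it falls if let go: within 15 mm of the supports it settles gently, from much higher it slams (over 5 rad/s).
- drawer (a joint): Slide in m of the shallow grey drawer with a small round knob, 16 mm across and projecting 24 mm, at the middle of the desk's lower front: 0 = shut. To be left shut.
- bearing_center (a point): Centre of a loose ball bearing, 52 mm across and 16 mm high, on the desk's roof. To be left alone.
- tape_center (a point): Centre of a pocket tape measure (68 x 83 x 37 mm) lying on the table left of the desk. To be left alone.
- pliers_center (a point): Centre of a pair of red-handled pliers (56 x 173 x 12 mm) lying on the table right of the desk. To be left alone.

How it is judged:
On the way:
1. both supports are pulled out (at least 55 of their 70 mm) while the flap is still closed (value of joint each of support_left, support_right above 0.055 m and value of joint flap below 0.3 rad), for 0.2 s.
At the end, for the whole second after the job is handed in: Both supports are out by at least 55 of 70 mm, the flap lies still on them, level within 4 degrees, the drawer is shut within 10 mm, and the bearing, tape measure and pliers are within 25 mm of where they started (value of joint each of support_left, support_right above 0.055 m and value of joint flap between 2.02 and 2.16 rad and velocity of joint flap between -0.05 and 0.05 rad/s and value of joint drawer below 0.01 m and distance of each of bearing_center, tape_center, pliers_center from where it was at the start of the episode below 0.025 m); the robot touches nothing.
It fails at once if the flap is swung past upright while a support is not yet out (value of joint flap above 0.9 rad and value of joint any of support_left, support_right below 0.05 m).
It fails at once if the flap is dropped or slammed down (swings faster than 5 rad/s) (velocity of joint flap above 5 rad/s).
It fails at once if the drawer is pulled out more than 20 mm (value of joint drawer above 0.02 m).
It also fails if it takes over 56 s, if anything falls off the work surface, if the arm or the gripper's body presses on something with over 40 N, if the wrist force passes 120 N, or if a joint passes its speed limit or range.

## Working session

There is one attempt and no reset: what is moved stays moved. The work goes in short steps, Python scripts to look and compute and a tool call to move; the robot and the scene stay as the last step left them, time stands still between calls to the robot, and variables do not carry over. Pictures are saved under pics/ and viewed, at most 10 in all, crops included, and the job is handed in when it is done.

Besides the shell and the picture viewer there is one more tool, called after "Call:" as name(argument=value, ...) on one line, values as JSON. send_rows: Moves the arm, as the interface text tells. Its arguments: {"type":"object","properties":{"steps":{"type":"array"},"hand":{"type":"number"},"newtons":{"type":"number"}},"required":["steps"]}

```bash
mkdir -p pics
python3 - <<'E'
from workcell import telemetry, optics, bot
import cv2,json,numpy as np
s=telemetry.state();print({k:np.round(v,3).tolist() for k,v in s.items()});print(bot.hold_point_z)
for n in ["scene","top"]:
    f=optics.grab_frame(n);cv2.imwrite(f"pics/{n}0.png",f["image"][:,:,::-1])
    print(n,f["fx"],f["fy"],f["cx"],f["cy"],f["k1"],np.round(f["extrinsics"],4).tolist())
E
```

```text
{'time': 0.0, 'joint_positions': [0.975, 0.159, 1.598, 0.0, 1.386, -0.21], 'qvel': [-0.002, -0.002, -0.0, 0.0, -0.0, 0.0], 'effort': [0.002, -38.557, -32.211, 0.07, 0.038, -0.0], 'tcp_pos': [0.216, 0.532, 0.214], 'eef_rot': [0.192, 0.981, -0.001, -0.0], 'wrist_force': [0.116, -0.116, 0.551], 'torque': [-0.002, 0.027, -0.025], 'finger_force': 0.0, 'width': 1.003}
-0.0187
scene 366.4283813030158 366.4283813030158 318.23019864564196 201.5305998982742 -0.06172132506339751 [[0.8782, -0.1953, 0.4366, 0.2012], [-0.4781, -0.3336, 0.8125, -0.8187], [-0.013, -0.9223, -0.3863, 0.5165], [0.0, 0.0, 0.0, 1.0]]
top 390.1206033009872 390.1206033009872 323.6129696763051 195.00406756461706 0.024725824685056432 [[0.0024, -0.996, 0.0894, 0.5029], [-0.9999, -0.0012, 0.0132, -0.1007], [-0.013, -0.0895, -0.9959, 1.091], [0.0, 0.0, 0.0, 1.0]]
```

View pics/scene0.png

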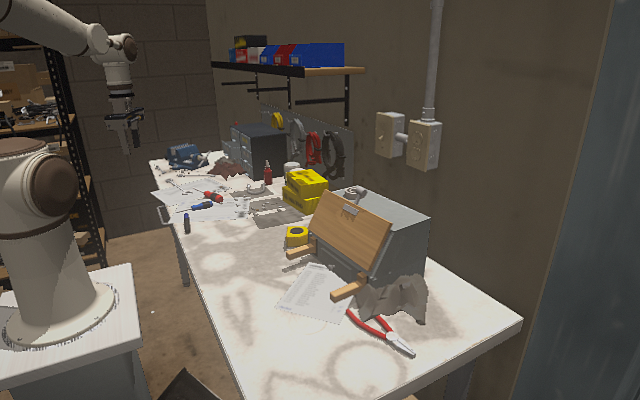

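View pics/top0.png

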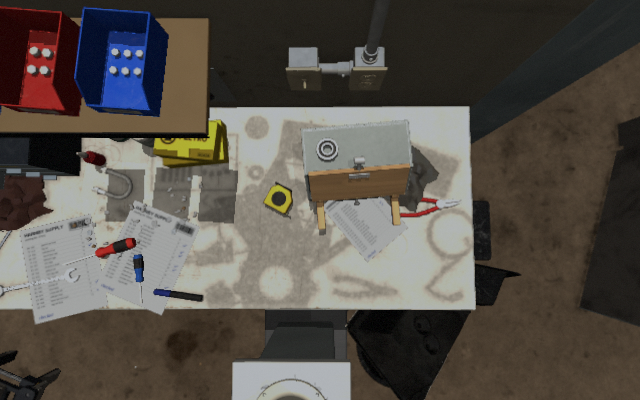

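```bash
cat > h.py <<'E'
import numpy as np, cv2
def ray(f,uv,T):
    y=np.array([(uv[0]-f["cx"])/f["fx"],(uv[1]-f["cy"])/f["fy"]]); d=y.copy()
    for _ in range(10): d=y/(1+f["k1"]*(d@d))
    return T[:3,3], T[:3,:3]@np.array([d[0],d[1],1.])
def onz(f,uv,z,T=None):
    T=np.array(f["extrinsics"]) if T is None else T
    o,d=ray(f,uv,T); return o+d*(z-o[2])/d[2]
def proj(f,p,T=None):
    T=np.array(f["extrinsics"]) if T is None else T
    c=np.linalg.inv(T)@np.append(p,1); d=c[:2]/c[2]; d=d*(1+f["k1"]*(d@d))
    return np.array([f["fx"]*d[0]+f["cx"],f["fy"]*d[1]+f["cy"]])
def wood(im):
    h=cv2.cvtColor(im,cv2.COLOR_RGB2HSV)
    return cv2.inRange(h,(8,90,60),(22,255,255))
E
python3 - <<'E'
from workcell import optics
from h import *
f=optics.grab_frame("top");im=f["image"]
m=wood(im);m[:, :290]=0;m[:,425:]=0;m[:110]=0;m[260:]=0
n,l,st,c=cv2.connectedComponentsWithStats(m)
for i in range(1,n):
    if st[i,4]>40:
        b=cv2.boxPoints(cv2.minAreaRect(np.argwhere(l==i)[:,::-1].astype(np.float32)))
        print(st[i],np.round(b,1).tolist())
        for p in b: print(np.round(onz(f,p,.05),4),np.round(onz(f,p,.18),4))
crop=im[115:245,295:425]
a=cv2.resize(crop,None,fx=5,fy=5,interpolation=cv2.INTER_CUBIC)[:600]
cv2.imwrite("pics/c1.png",a[:,:,::-1])
E
```

```text
[ 308  164  102   65 3240] [[307.70001220703125, 171.60000610351562], [408.79998779296875, 163.39999389648438], [413.6000061035156, 222.60000610351562], [312.6000061035156, 230.89999389648438]]
[ 0.6596 -0.0439  0.05  ] [ 0.6401 -0.051   0.18  ]
[ 0.6821 -0.3156  0.05  ] [ 0.6597 -0.2888  0.18  ]
[ 0.5231 -0.3257  0.05  ] [ 0.5206 -0.2976  0.18  ]
[ 0.5006 -0.0578  0.05  ] [ 0.5009 -0.0631  0.18  ]
```

View pics/c1.png

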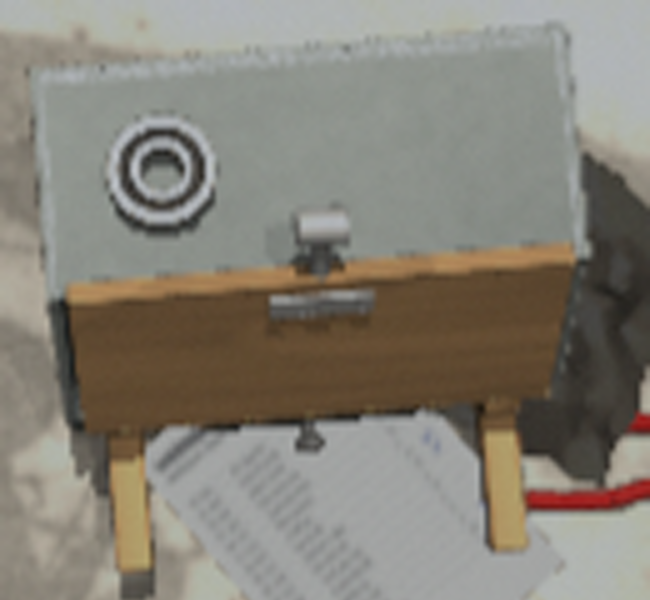

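Run:
```python
from workcell import optics
from h import *
f=optics.grab_frame("top");g=optics.grab_frame("scene")
P=lambda u,v,z: onz(f,(u/5+295-.4,v/5+115-.4),z)
tl,tr=P(134,570,.05),P(508,549,.05)
a,b=P(70,285,.18),P(573,245,.18)
rl,rr=P(36,72,.168),P(560,28,.168)
pull=P(322,226,.212)
for n,p in dict(tl=tl,tr=tr,a=a,b=b,rl=rl,rr=rr,pull=pull).items(): print(n,np.round(p,4))
for p,q in((tl,tr),(a,b),(rl,rr)):
    d=p-q; print("len",np.linalg.norm(d),"yaw",np.degrees(np.arctan2(-d[0],d[1])))
d=(a-b)+(rl-rr); yaw=np.arctan2(-d[0],d[1]);ex=np.array([np.cos(yaw),np.sin(yaw),0]);ey=np.array([-ex[1],ex[0],0])
top=(a+b)/2
print("yaw",np.degrees(yaw))
# back inner edge of flap top: x ~57.5 (hinge-line plane); pull: 147 along, 6 outward
O1=pull-ex*(.147*.5-.006*.866); O2=top-ex*.0575;O3=(rl+rr)/2-ex*.165
for O in(O1,O2,O3): print("origin",np.round(O[:2],4))
O=O1.copy();O[2]=0
for n,p in(("tl",tl),("tr",tr)): print(n,"desk x,y",(p-O)@ex,(p-O)@ey)
im=g["image"].copy()
for p in(tl,tr,pull,a,b,rl,rr):
    u=proj(g,p);cv2.circle(im,tuple(int(round(x)) for x in u),1,(255,0,255),-1);print(np.round(u,1))
cv2.imwrite("pics/c2.png",cv2.resize(im[170:330,270:450],None,fx=4,fy=3.75,interpolation=cv2.INTER_NEAREST)[:600,:,::-1])
```

```text
tl [ 0.5067 -0.0812  0.05  ]
tr [ 0.5184 -0.2796  0.05  ]
a [ 0.6401 -0.0531  0.18  ]
b [ 0.6591 -0.2898  0.18  ]
rl [ 0.7456 -0.0355  0.168 ]
rr [ 0.7667 -0.2877  0.168 ]
pull [ 0.6624 -0.1694  0.212 ]
len 0.19873777394657433 yaw 3.3558980279885375
len 0.23743311892403846 yaw 4.596022947089224
len 0.253099112624409 yaw 4.786795672921325
yaw 4.694455640997561
origin [ 0.5944 -0.175 ]
origin [ 0.5923 -0.1761]
origin [ 0.5917 -0.1751]
tl desk x,y -0.07967565294669643 0.10065851169069924
tr desk x,y -0.08431818969823701 -0.09802502976593544
[286.9 251.4]
[331.2 292.4]
[360.9 190.3]
[327.5 189.6]
[392.1 222.9]
[357.5 184.7]
[429.  216.7]
```

View pics/c2.png

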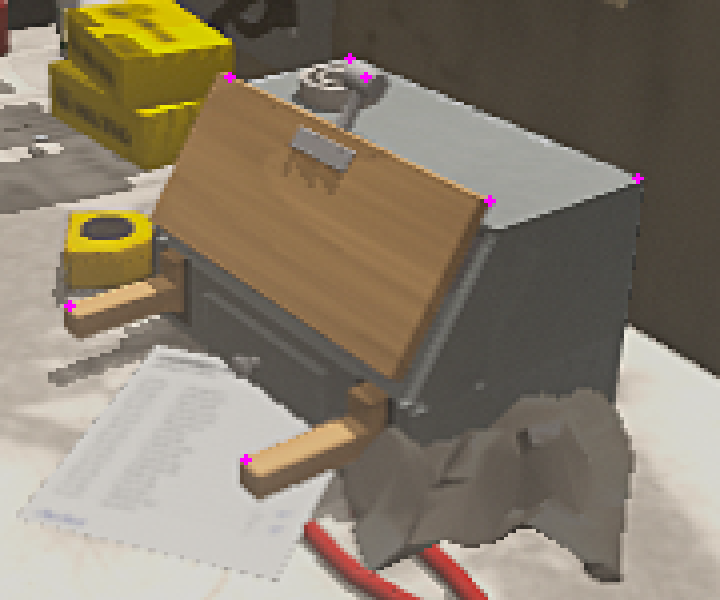

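The views agree to about 2 mm. In the top view the tongue ends are at pixels (321.8, 229.2) and (396.6, 224.8) and the pull is at (359.4, 160.2). That puts the desk origin at about (0.5925, -0.1755) with a yaw of 4.7°. I'll turn the tool to the desk's axes and go above the left tongue.

Call:
send_rows(steps=[[[0,0,0],[0,0,-6.7]],[[0,0,0],[0,0,-6.7]],[[0,0,0],[0,0,-6.7]],[[0,0,0],[0,0,-6.8]],[[-0.018,-0.045,0],[0,0,0]],[[-0.018,-0.045,0],[0,0,0]],[[-0.018,-0.045,0],[0,0,0]],[[-0.018,-0.045,0],[0,0,0]]], hand=0.5, newtons=25)

```text
time: 1.05
tcp_pos: [0.3035, 0.3578, 0.2145]
eef_rot: [-0.042, 0.999, -0.0, 0.0]
wrist_force: [-0.1, 0.5, -0.4]
width: 0.5
finger_force: 0.0
```

Call:
send_rows(steps=[[[-0.018,-0.045,0],[0,0,0]],[[-0.018,-0.045,0],[0,0,0]],[[-0.018,-0.045,0],[0,0,0]],[[-0.018,-0.045,0],[0,0,0]],[[-0.018,-0.045,0],[0,0,0]],[[-0.018,-0.045,0],[0,0,0]],[[-0.018,-0.045,0],[0,0,0]],[[-0.018,-0.045,0],[0,0,0]]])

```text
time: 1.85
tcp_pos: [0.4773, 0.0106, 0.2147]
eef_rot: [-0.042, 0.999, 0.0, 0.0]
wrist_force: [0.7, 0.5, 0.1]
width: 0.499
finger_force: 0.0
```

Call:
send_rows(steps=[[[-0.018,-0.045,0],[0,0,0]],[[-0.018,-0.045,0],[0,0,0]],[[0,0,0],[0,0,0]],[[0,0,0],[0,0,0]]])

```text
time: 2.25
tcp_pos: [0.52, -0.0745, 0.2142]
eef_rot: [-0.041, 0.999, 0.0, -0.001]
wrist_force: [-0.9, 0.4, -0.0]
width: 0.501
finger_force: 0.0
```

Call:
send_rows(steps=[[[-0.003,-0.005,0.04],[0,0,0]],[[0,0,0.045],[0,0,0]],[[0,0,0.045],[0,0,0]],[[0,0,0.03],[0,0,0]],[[0,0,0.02],[0,0,0]],[[0,0,0.01],[0,0,0]],[[0,0,0],[0,0,0]]])

```text
time: 2.95
tcp_pos: [0.5224, -0.0773, 0.0237]
eef_rot: [-0.043, 0.999, 0.001, -0.001]
wrist_force: [-0.1, 0.2, 0.2]
width: 0.499
finger_force: 0.0
```

Call:
send_rows(steps=[[[0,0,0],[0,0,0]],[[0,0,0],[0,0,0]],[[0,0,0],[0,0,0]],[[0,0,0],[0,0,0]],[[0,0,0],[0,0,0]]], hand=0.0)

```text
time: 3.45
tcp_pos: [0.5248, -0.081, 0.0259]
eef_rot: [-0.042, 0.999, -0.002, 0.001]
wrist_force: [0.2, -8.0, 0.6]
width: 0.219
finger_force: 25.0
```

Call:
send_rows(steps=[[[0.01,0,0],[0,0,0]],[[0.01,0,0],[0,0,0]],[[0.01,0,0],[0,0,0]],[[0.01,0,0],[0,0,0]],[[0.01,0,0],[0,0,0]],[[0.006,0,0],[0,0,0]],[[0.004,0,0],[0,0,0]],[[0.003,0,0],[0,0,0]]])

```text
time: 4.25
tcp_pos: [0.4625, -0.0862, 0.026]
eef_rot: [-0.042, 0.999, -0.002, 0.002]
wrist_force: [2.8, -6.7, -2.1]
width: 0.215
finger_force: 25.0
```

Call:
send_rows(steps=[[[0.003,0,0],[0,0,0]],[[0.002,0,0],[0,0,0]],[[0,0,0],[0,0,0]],[[0,0,0],[0,0,0]]])

```text
time: 4.65
tcp_pos: [0.4601, -0.0865, 0.0262]
eef_rot: [-0.041, 0.999, -0.002, 0.005]
wrist_force: [12.0, -4.2, -10.8]
width: 0.217
finger_force: 25.0
```

Call:
send_rows(steps=[[[-0.003,0,0],[0,0,0]],[[0,0,0],[0,0,0]],[[0,0,0],[0,0,0]],[[0,0,-0.03],[0,0,0]],[[0,0,-0.045],[0,0,0]],[[0,-0.025,-0.025],[0,0,0]],[[-0.014,-0.045,0],[0,0,0]],[[-0.015,-0.045,0],[0,0,0]]], hand=0.5)

```text
time: 5.45
tcp_pos: [0.4982, -0.1976, 0.1262]
eef_rot: [-0.042, 0.999, -0.001, 0.001]
wrist_force: [0.6, 0.3, -0.6]
width: 0.499
finger_force: 0.0
```

Call:
send_rows(steps=[[[-0.015,-0.045,0],[0,0,0]],[[-0.015,-0.037,0],[0,0,0]],[[0,0,0.02],[0,0,0]],[[0,0,0],[0,0,0]],[[0,0,0],[0,0,0]]])

```text
time: 5.95
tcp_pos: [0.5332, -0.2746, 0.104]
eef_rot: [-0.042, 0.999, 0.001, -0.001]
wrist_force: [0.2, 0.7, 0.8]
width: 0.502
finger_force: 0.0
```

Run:
```python
from workcell import telemetry, optics
import cv2,numpy as np
s=telemetry.state();print(s["time"],s["tcp_pos"],s["eef_rot"])
w=optics.grab_frame("wrist")["image"];t=optics.grab_frame("top")["image"][110:250,280:460]
t=cv2.resize(t,(514,400))
cv2.imwrite("pics/w1.png",cv2.resize(np.hstack([w,t]),(800,277))[:,:,::-1])
```

```text
5.95 [ 0.53323623 -0.27458064  0.10397178] [-4.19752655e-02  9.99117821e-01  8.79711896e-04 -9.39280205e-04]
```

View pics/w1.png

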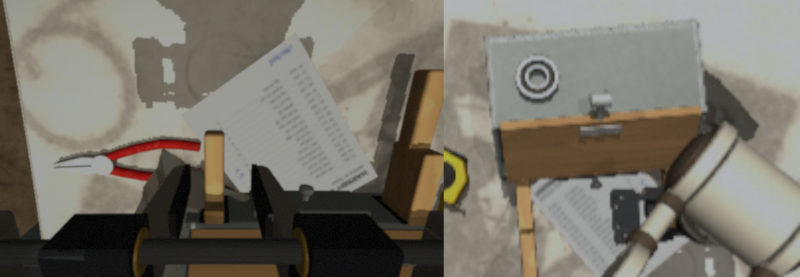

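The wrist picture shows the right tongue at (214, 175), between the fingers (about x 185 to 255). The left support is already out, at (525, 225) in the top crop. I'll go down and grasp.

Call:
send_rows(steps=[[[-0.001,-0.004,0.02],[0,0,0]],[[0,0,0.03],[0,0,0]],[[0,0,0.02],[0,0,0]],[[0,0,0.008],[0,0,0]],[[0,0,0],[0,0,0]]])

```text
time: 6.55
tcp_pos: [0.535, -0.2786, 0.0262]
eef_rot: [-0.042, 0.999, 0.0, -0.001]
wrist_force: [-0.5, 0.3, 1.2]
width: 0.498
finger_force: 0.0
```

Call:
send_rows(steps=[[[0,0,0],[0,0,0]],[[0,0,0],[0,0,0]],[[0,0,0],[0,0,0]],[[0,0,0],[0,0,0]],[[0,0,0],[0,0,0]]], hand=0.0)

```text
time: 7.05
tcp_pos: [0.5362, -0.2809, 0.0278]
eef_rot: [-0.042, 0.999, -0.001, 0.001]
wrist_force: [1.0, -3.5, 2.5]
width: 0.214
finger_force: 25.0
```

Call:
send_rows(steps=[[[0.01,0,0],[0,0,0]],[[0.01,0,0],[0,0,0]],[[0.01,0,0],[0,0,0]],[[0.01,0,0],[0,0,0]],[[0.008,0,0],[0,0,0]],[[0.005,0,0],[0,0,0]],[[0.003,0,0],[0,0,0]],[[0.002,0,0],[0,0,0]]])

```text
time: 7.85
tcp_pos: [0.4781, -0.2856, 0.0278]
eef_rot: [-0.042, 0.999, -0.001, 0.001]
wrist_force: [2.9, -4.9, 3.4]
width: 0.217
finger_force: 25.0
```

Call:
send_rows(steps=[[[0.002,0,0],[0,0,0]],[[0.002,0,0],[0,0,0]],[[0.002,0,0],[0,0,0]],[[0,0,0],[0,0,0]],[[0,0,0],[0,0,0]]])

```text
time: 8.35
tcp_pos: [0.4764, -0.2858, 0.028]
eef_rot: [-0.041, 0.999, -0.002, 0.006]
wrist_force: [18.8, -3.0, -6.9]
width: 0.218
finger_force: 25.0
```

Call:
send_rows(steps=[[[-0.004,0,0],[0,0,0]],[[0,0,0],[0,0,0]],[[0,0,0],[0,0,0]],[[0,0,-0.04],[0,0,0]],[[0,0,-0.045],[0,0,0]],[[0,0,-0.045],[0,0,0]],[[0,0,-0.045],[0,0,0]],[[0,0,-0.045],[0,0,0]]], hand=0.5)

```text
time: 9.15
tcp_pos: [0.4745, -0.2838, 0.2478]
eef_rot: [-0.042, 0.999, 0.001, -0.001]
wrist_force: [0.7, 0.5, -0.3]
width: 0.5
finger_force: 0.0
```

Call:
send_rows(steps=[[[-0.039,0.02,-0.01],[0,0,0]],[[-0.039,0.02,0],[0,0,0]],[[-0.039,0.02,0],[0,0,0]],[[-0.039,0.02,0],[0,0,0]],[[-0.039,0.019,0],[0,0,0]],[[0,0,0],[0,0,0]],[[0,0,0],[0,0,0]]])

```text
time: 9.85
tcp_pos: [0.6611, -0.1689, 0.2552]
eef_rot: [-0.042, 0.999, 0.0, -0.001]
wrist_force: [-0.0, -1.1, -0.3]
width: 0.498
finger_force: 0.0
```

Run:
```python
from workcell import telemetry, optics
from h import *
from scipy.spatial.transform import Rotation as R
s=telemetry.state();print(s["time"],s["tcp_pos"],s["eef_rot"],s["joint_positions"])
T=np.eye(4);T[:3,:3]=R.from_quat(s["eef_rot"]).as_matrix();T[:3,3]=s["tcp_pos"]
f=optics.grab_frame("wrist");w=f["image"].copy();Tc=T@np.array(f["hand_eye"])
for p in([.6624,-.1714,.21],[.6624,-.1694,.21]):
    u=proj(f,np.array(p),Tc);print(u);cv2.circle(w,tuple(int(round(x)) for x in u),2,(255,0,255),-1)
cv2.imwrite("pics/w2.png",w[:,:,::-1])
```

```text
9.85 [ 0.66110818 -0.16891638  0.25520309] [-4.24731055e-02  9.99096464e-01  4.51748981e-04 -1.44471508e-03] [-4.26547402e-01  4.18089511e-01  1.20192045e+00 -5.00701496e-04
  1.52456849e+00 -2.08229171e+00]
[312.67660833 223.89982027]
[315.69995049 224.14057872]
```

View pics/w2.png

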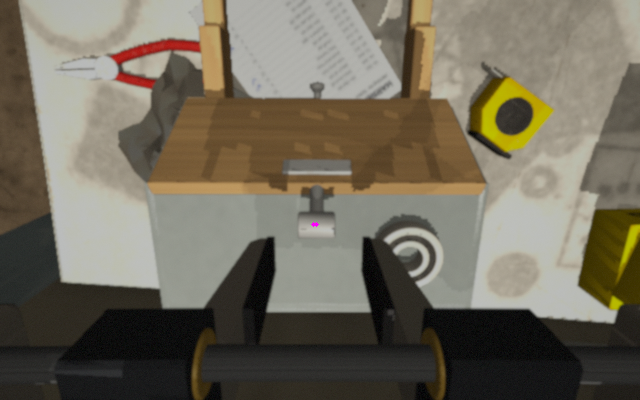

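The barrel spans columns 299 to 335 at row 225, within about 1 mm of the prediction and centred between the fingers (318). I'll go down and grip lightly.

Call:
send_rows(steps=[[[-0.001,0,0.02],[0,0,0]],[[0,0,0.025],[0,0,0]],[[0,0,0.012],[0,0,0]],[[0,0,0.007],[0,0,0]],[[0,0,0],[0,0,0]]])

```text
time: 10.4
tcp_pos: [0.6618, -0.1699, 0.1921]
eef_rot: [-0.041, 0.999, 0.0, -0.001]
wrist_force: [0.9, 0.1, 0.9]
width: 0.499
finger_force: 0.0
```

Call:
send_rows(steps=[[[0,0,0],[0,0,0]],[[0,0,0],[0,0,0]],[[0,0,0],[0,0,0]],[[0,0,0],[0,0,0]],[[0,0,0],[0,0,0]]], hand=0.0, newtons=15)

```text
time: 10.9
tcp_pos: [0.6632, -0.17, 0.1938]
eef_rot: [-0.042, 0.999, -0.001, 0.001]
wrist_force: [0.2, -1.7, 3.7]
width: 0.26
finger_force: 15.0
```

Run:
```python
import numpy as np
# pull arc in desk (x back, z) by flap angle q; rows in tool axes (x=-desk x, z=down)
def P(q):
    t=np.pi/6-q; return np.array([.147*np.sin(t)-.006*np.cos(t), .08+.147*np.cos(t)+.006*np.sin(t)])
print(P(0),P(2.09))
q=np.linspace(0,2.09,33); p=np.array([P(a) for a in q]); d=np.diff(p,axis=0)
for i,r in enumerate(d): print(i,round(q[i+1],2),np.round([-r[0]*1000,-r[1]*1000],1).tolist())
```

```text
[0.06830385 0.21030573] [-0.14702495  0.07464614]
0 0.07 [8.7, -4.2]
1 0.13 [8.9, -3.6]
2 0.2 [9.1, -3.0]
3 0.26 [9.3, -2.4]
4 0.33 [9.4, -1.8]
5 0.39 [9.5, -1.2]
6 0.46 [9.6, -0.6]
7 0.52 [9.6, 0.1]
8 0.59 [9.6, 0.7]
9 0.65 [9.5, 1.3]
10 0.72 [9.4, 1.9]
11 0.78 [9.3, 2.5]
12 0.85 [9.1, 3.1]
13 0.91 [8.9, 3.7]
14 0.98 [8.6, 4.3]
15 1.04 [8.3, 4.9]
16 1.11 [8.0, 5.4]
17 1.18 [7.6, 5.9]
18 1.24 [7.2, 6.4]
19 1.31 [6.8, 6.8]
20 1.37 [6.3, 7.3]
21 1.44 [5.8, 7.7]
22 1.5 [5.3, 8.0]
23 1.57 [4.8, 8.3]
24 1.63 [4.2, 8.6]
25 1.7 [3.6, 8.9]
26 1.76 [3.0, 9.1]
27 1.83 [2.4, 9.3]
28 1.89 [1.8, 9.4]
29 1.96 [1.2, 9.5]
30 2.02 [0.6, 9.6]
31 2.09 [-0.0, 9.6]
```

Call:
send_rows(steps=[[[0.009,0,-0.004],[0,0,0]],[[0.009,0,-0.004],[0,0,0]],[[0.009,0,-0.003],[0,0,0]],[[0.009,0,-0.002],[0,0,0]],[[0.0095,0,-0.002],[0,0,0]],[[0.0095,0,-0.001],[0,0,0]],[[0.0095,0,-0.001],[0,0,0]],[[0.0095,0,0],[0,0,0]]])

```text
time: 11.7
tcp_pos: [0.5879, -0.1762, 0.2098]
eef_rot: [-0.042, 0.999, -0.0, -0.0]
wrist_force: [1.1, -5.4, 2.8]
width: 0.256
finger_force: 15.0
```

Call:
send_rows(steps=[[[0.0095,0,0.001],[0,0,0]],[[0.0095,0,0.001],[0,0,0]],[[0.0095,0,0.002],[0,0,0]],[[0.0095,0,0.0025],[0,0,0]],[[0.009,0,0.003],[0,0,0]],[[0.009,0,0.0035],[0,0,0]],[[0.0085,0,0.0045],[0,0,0]],[[0.0085,0,0.005],[0,0,0]]])

```text
time: 12.5
tcp_pos: [0.5145, -0.1822, 0.1864]
eef_rot: [-0.042, 0.999, -0.0, -0.001]
wrist_force: [-0.3, -6.8, 0.7]
width: 0.258
finger_force: 15.0
```

Call:
send_rows(steps=[[[0.008,0,0.0055],[0,0,0]],[[0.0075,0,0.006],[0,0,0]],[[0.007,0,0.0065],[0,0,0]],[[0.007,0,0.007],[0,0,0]],[[0.006,0,0.007],[0,0,0]],[[0.006,0,0.0075],[0,0,0]],[[0.0055,0,0.008],[0,0,0]],[[0.005,0,0.0085],[0,0,0]]])

```text
time: 13.3
tcp_pos: [0.4631, -0.1865, 0.1301]
eef_rot: [-0.042, 0.999, -0.0, -0.001]
wrist_force: [2.7, -7.0, -0.2]
width: 0.257
finger_force: 15.0
```

Call:
send_rows(steps=[[[0.004,0,0.0085],[0,0,0]],[[0.0035,0,0.009],[0,0,0]],[[0.003,0,0.009],[0,0,0]],[[0.0025,0,0.0095],[0,0,0]],[[0.002,0,0.0095],[0,0,0]],[[0.001,0,0.0095],[0,0,0]],[[0.0005,0,0.007],[0,0,0]],[[0,0,0.004],[0,0,0]]])

```text
time: 14.1
tcp_pos: [0.4463, -0.1878, 0.064]
eef_rot: [-0.042, 0.999, -0.0, -0.001]
wrist_force: [-1.5, -7.4, 0.7]
width: 0.259
finger_force: 15.0
```

Call:
send_rows(steps=[[[0,0,0.003],[0,0,0]],[[0,0,0.002],[0,0,0]],[[0,0,0],[0,0,0]],[[0,0,0],[0,0,0]]])

```text
time: 14.5
tcp_pos: [0.4463, -0.1878, 0.0593]
eef_rot: [-0.042, 0.999, -0.0, -0.001]
wrist_force: [-0.6, -8.2, -1.6]
width: 0.262
finger_force: 15.0
```

Call:
send_rows(steps=[[[0,0,0.001],[0,0,0]],[[0,0,0.001],[0,0,0]],[[0,0,0.001],[0,0,0]],[[0,0,0.001],[0,0,0]],[[0,0,0],[0,0,0]],[[0,0,0],[0,0,0]]])

```text
time: 15.1
tcp_pos: [0.4465, -0.1878, 0.0554]
eef_rot: [-0.042, 0.999, -0.0, -0.001]
wrist_force: [-0.9, -7.3, -0.7]
width: 0.259
finger_force: 15.0
```

Call:
send_rows(steps=[[[0,0,0.001],[0,0,0]],[[0,0,0.001],[0,0,0]],[[0,0,0.001],[0,0,0]],[[0,0,0.001],[0,0,0]],[[0,0,0],[0,0,0]],[[0,0,0],[0,0,0]]])

```text
time: 15.7
tcp_pos: [0.4469, -0.1878, 0.0538]
eef_rot: [-0.042, 0.999, -0.0, -0.001]
wrist_force: [-6.9, -2.5, 19.4]
width: 0.26
finger_force: 15.0
```

Run:
```python
from workcell import telemetry, optics
import cv2,numpy as np
a=optics.grab_frame("scene")["image"][150:350,260:460]
w=optics.grab_frame("wrist")["image"]
cv2.imwrite("pics/s2.png",np.hstack([cv2.resize(a,(400,400)),cv2.resize(w,(400,400))])[:,:,::-1])
```

```text
(no output)
```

View pics/s2.png

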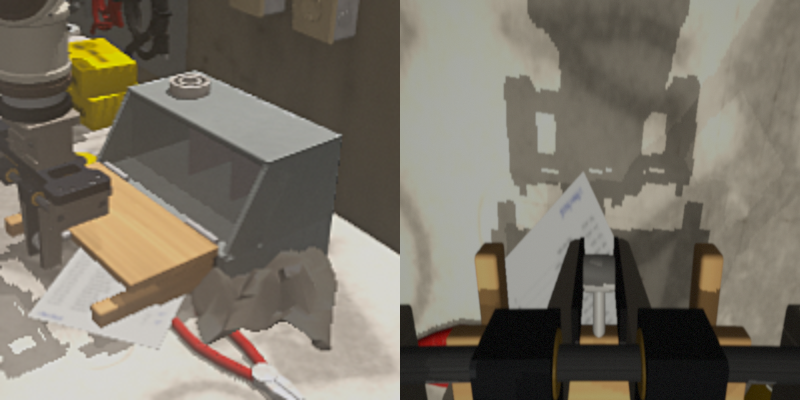

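The flap lies on both supports, and the 19 N upward force shows it has made contact. I'll ease the pressure, open, back away upward and check.

Call:
send_rows(steps=[[[0,0,-0.002],[0,0,0]],[[0,0,0],[0,0,0]]])

```text
time: 16.0
tcp_pos: [0.4468, -0.1878, 0.0543]
eef_rot: [-0.042, 0.999, -0.0, -0.001]
wrist_force: [-2.3, -5.5, 4.9]
width: 0.265
finger_force: 15.0
```

Call:
send_rows(steps=[[[0,0,0],[0,0,0]],[[0,0,0],[0,0,0]],[[0,0,0],[0,0,0]],[[0,0,0],[0,0,0]],[[0,0,-0.01],[0,0,0]],[[0,0,-0.02],[0,0,0]],[[0,0,-0.04],[0,0,0]],[[0,0,-0.04],[0,0,0]]], hand=0.5)

```text
time: 16.8
tcp_pos: [0.4473, -0.1869, 0.1654]
eef_rot: [-0.042, 0.999, 0.001, -0.001]
wrist_force: [1.5, -0.3, 0.3]
width: 0.497
finger_force: 0.0
```

Call:
send_rows(steps=[[[0.02,0,-0.04],[0,0,0]],[[0.02,0,-0.04],[0,0,0]],[[0.02,0,-0.03],[0,0,0]],[[0,0,0],[0,0,0]],[[0,0,0],[0,0,0]],[[0,0,0],[0,0,0]],[[0,0,0],[0,0,0]]])

```text
time: 17.5
tcp_pos: [0.3878, -0.1918, 0.2724]
eef_rot: [-0.042, 0.999, 0.001, -0.001]
wrist_force: [-0.6, -0.2, -0.1]
width: 0.499
finger_force: 0.0
```

Run:
```python
from workcell import telemetry, optics
import cv2,numpy as np
print(telemetry.state()["wrist_force"])
a=optics.grab_frame("scene")["image"][150:350,260:460]
w=optics.grab_frame("wrist")["image"]
cv2.imwrite("pics/s3.png",np.hstack([cv2.resize(a,(400,400)),cv2.resize(w,(400,400))])[:,:,::-1])
```

```text
[-0.61818781 -0.18113075 -0.05680788]
```

View pics/s3.png

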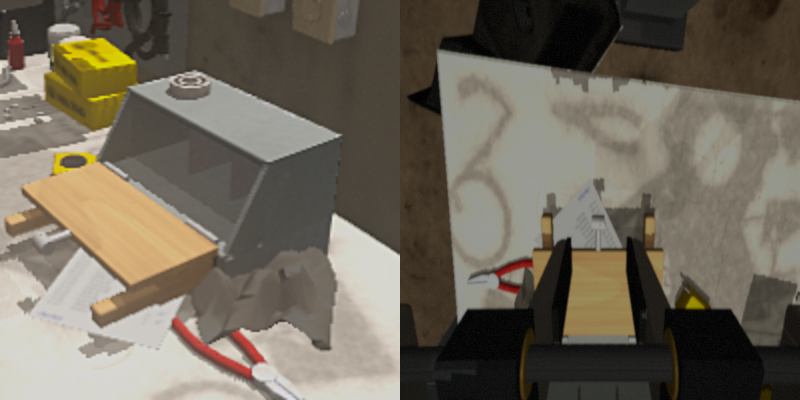

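The flap lies level on the extended supports, the gripper is clear, and the bearing, tape measure and pliers look undisturbed.

```bash
python3 -c "
from workcell import close_job
print(close_job())"
```

```text
the job is handed in; nothing more can be done
None
```

The desk is ready for writing and the job is handed in: both supports were pulled to their end stops first, then the flap was lowered gently onto them and let go. The bearing, tape measure and pliers look undisturbed, and the drawer was never touched, though the flap hides it in the last picture; no verdict came back.

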